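Close the sweet tin and take the dust cover back

ROBOT

A 6-joint arm with a two-finger parallel gripper is mounted at the origin on the work surface. World frame = base frame: x ahead of the robot, y to its left, z up, the work surface at z = 0. Lengths are in mm, angles in rad, forces in N, time in s.
With the tool pointing down it reaches from about 300 to 825 mm from the base axis. Payload 5.4 kg.
Tool frame: the origin (TCP) lies at the very end of the fingers, on their centre line; the grasp point (between the pads) lies ctrl.grip_depth behind it (ctrl.grip_depth is the distance from the TCP to the grasp point, in mm); z points along the fingers, y is the line along which they close (so a half turn about z gives the same grasp; the last joint's range is limited). The gripper opens to 92 mm and grips with 3 to 60 N. Pads are 20 mm wide; open, the fingers measure 128 mm over their backs; the gripper's body (75 mm by 189 mm) begins 69 mm behind the grasp point.
Start: joints at [1.112, 0.158, 1.597, -0, 1.386, -0.21], TCP at [141.6, 557.275, 214.601] pointing down, gripper open.
Joint ranges: [-2.91, 2.91], [-0.94, 2.29], [0.18, 2.7], [-1.29, 4.43], [0.17, 2.64], [-3, 3]. Speed limits (rad/s): [2.57, 2.57, 3.14, 3.14, 3.14, 3.14].

INTERFACE

Orientations are given as a unit quaternion [x, y, z, w].
In Python, from cell import monitor, imaging, hand_in, ctrl gives the robot as it stands.
- The arm moves only by the tool play_rows, never from a script. Its argument "rows" is a list of rows, each a list of 3 entries, a list of its own where there are three numbers: the shift along the tool's x, y, z in mm, then the turn, a rotation vector about the tool's x, y, z in rad, then the finger opening in mm, from 0 to 91.9. In form: [[[x, y, z], [wx, wy, wz], hand], ...]. A call has 1 to 12 rows; each row is the pose to reach, as a shift and turn from the pose commanded when the call began, along the tool's axes at that moment; what a row does not reach only later rows make up. A row lasts 1/12 s, in which the tool goes at most 41.7 mm and 7.16 degrees, less where a joint would pass 70% of its speed; a pose out of reach is approached as far as the arm can. A call with a gripper value outside its range is refused whole. The fingers move at their own pace and stop on an object; "squeeze" is the grip in N (left out, the last holds). Time passes only in rows, so rows that repeat a pose let the fingers close. It gives the time, the measured TCP pose, the force, the opening and the grip force at its end, in the units of the state.
- monitor.state(): the state, without advancing time (a new reading comes with each control period).
- imaging.get_image(name): name is "side" or "top" or "wrist"; returns a dict with "pixels" (384x512x3 uint8, blue, green, red), "z_map" (384x512 float32, mm along the optical axis (not along the pixel's ray), 0 where there is no reading), "fx", "fy", "cx", "cy" (pixels), "k1" (the pictures are not rectified: a ray, as slopes to the right and down, at radius r is drawn at 1 + k1 r^2 times it, then the intrinsics apply), "pose" (4x4, takes a point from camera to world coordinates). Camera axes: x right, y up, looking along -z (the intrinsics and any distortion apply to the point x, -y, -z); pixel columns grow to the right and rows downward; lengths in mm; the calibration is good to about 2 mm. A picture is of the moment at which its call begins.
- hand_in(): hands the job in; it is judged then, once.
The state is a dict: "t": time; "joint_pos": joint angles; "qd": joint speeds; "tau": joint torques, N m; "eef_pos": TCP position; "orientation": TCP orientation; "force": force on the tool from outside, world axes, zero at the start; "moment": the same for the moment, N m; "width": finger opening in mm; "finger_force": force on a finger pad.
Only numpy, scipy, OpenCV 4.12 (cv2) and the standard library are available. Lean on these libraries where they do the work, as an engineer would, in place of code of your own. Each camera call takes 0.05 s, during which the arm holds its last target. There are 200 camera calls.

TASK

Pick up the nested pair of lids from the wooden trivet together by the inner lid's knob, lower the pair gently onto the open sweet tin until the inner lid's plug is fully home in the mouth with the cover still nested on it, and let go. Then grip the outer cover by its collar and lift it alone, level, until its rim is clear above the knob, without touching or shifting the inner lid, which stays shut on the tin; finish holding the cover up there. Leave the tin standing where it is, and leave the tray, cup and brush alone.

Things in the scene. Friction and masses are not known exactly. Their poses are not given: they have to be found in the camera images.
- tin: Open round metal tin of sweets, loose, 0.6 to 1.1 kg, 100 mm diameter, 90 mm high, wall 4 mm (mouth 92 mm across). Origin: centre of its underside; z up. It stands on the counter, in one of two places, left or right (the trivet is in the other).
- trivet: Round wooden board, fixed, 136 mm diameter, 12 mm thick; the nested lids start on it, centred to within 10 mm. Origin: centre of its underside.
- inner_lid: White plastic inner lid, about 0.15 kg. Origin: centre of the plug's underside, z up. Heights from it: plug 0-16 mm (87 mm diameter, 76 mm at the bottom), flange 16-20 mm (100 mm diameter, rests on the tin's rim, carries the cover), stem (26 mm, from 29 mm up 18 mm diameter) to 56 mm, knob 56-94 mm (upright cylinder, 22 mm diameter, grip here). Fully home its origin is 74 mm above the tin's.
- knob_top (a point): Centre of the top of the inner lid's knob, 94 mm above the inner lid's origin.
- outer_lid: Steel outer cover, about 0.18 kg, over the inner lid. Origin: centre of its skirt's lower rim, z up. Skirt 0-17 mm (116 mm diameter, 111 mm inside), flat top 14-17 mm, 30 mm hole, collar (upright tube, 50 mm outside, 42 mm inside, grip from outside) 17-45 mm. Nested, its origin is 6 mm above the inner lid's, the knob stands 43 mm above the collar, play 2 mm; lifts straight off.
- candy_tray: Clear tray of sweets, loose, 120 x 160 x 38 mm, beyond the work. Origin: centre of the underside. Leave alone.
- pick_cup: Small white cup of wooden picks, loose, 66 mm diameter, 83 mm high with the picks, on the left. Origin: centre of the underside. Leave alone.
- brush: Hand brush lying on the counter on the right, loose, 200 mm long, along its x. Origin: underside, mid length. Leave alone.
There are look-alikes about, which are no part of the job. Leave any green or pink look-alike of the inner_lid alone.

How it is judged (in metres and radians):
On the way:
1. both lids, still nested, are fully home on the tin and the fingers are off them (z of inner_lid in the frame of tin between 0.07 and 0.077 m and horizontal distance between inner_lid and tin below 0.005 m and angle between the z axis of inner_lid and the z axis of tin, either way round below 0.04 rad and z of outer_lid in the frame of inner_lid below 0.01 m and horizontal distance between outer_lid and inner_lid below 0.006 m and contact force between the fingers and inner_lid below 0.05 N and contact force between the fingers and outer_lid below 0.05 N), for 0.2 s.
At the end, for the whole second after the job is handed in: The cover is held still in the air by the fingers alone, rim above the knob top, tilt under 0.2 rad; the inner lid is home in the tin (origin 70 to 77 mm above the tin's, within 5 mm of its axis, 0.04 rad of parallel), untouched; the tin is upright, within 40 mm of its start (z of inner_lid in the frame of tin between 0.07 and 0.077 m and horizontal distance between inner_lid and tin below 0.005 m and angle between the z axis of inner_lid and the z axis of tin, either way round below 0.04 rad and z of outer_lid in the frame of knob_top above 0 m and height (world z) of outer_lid above 0.16 m and contact force between the fingers and outer_lid above 1 N and contact force between each of outer_lid, the fingers and inner_lid below 0.05 N and contact force between outer_lid and tin below 0.05 N and contact force between outer_lid and trivet below 0.05 N and contact force between outer_lid and candy_tray below 0.05 N and contact force between outer_lid and pick_cup below 0.05 N and angle between outer_lid's own z axis and vertical below 0.2 rad and linear speed of outer_lid below 0.03 m/s and linear speed of inner_lid below 0.02 m/s and angle between tin's own z axis and vertical below 0.05 rad and distance of tin from where it was at the start of the episode below 0.04 m); the arm keeps its last pose, push and grip.
It fails at once if the cover is taken off the inner lid while the inner lid is not home on the tin, or the fingers touch the inner lid while the cover is off it (z of outer_lid in the frame of inner_lid above 0.02 m and (not (z of inner_lid in the frame of tin between 0.07 and 0.077 m and horizontal distance between inner_lid and tin below 0.005 m and angle between the z axis of inner_lid and the z axis of tin, either way round below 0.04 rad) or contact force between the fingers and inner_lid above 1 N)).
It fails at once if the lids are dropped onto the tin: let go more than 8 mm above their seat (horizontal distance between inner_lid and tin below 0.05 m and z of inner_lid in the frame of tin above 0.082 m and contact force between the fingers and inner_lid below 0.02 N and contact force between the fingers and outer_lid below 0.02 N).
It fails at once if the tin is shoved more than 40 mm or tipped (distance of tin from where it was at the start of the episode above 0.04 m or angle between tin's own z axis and vertical above 0.2 rad).
It fails at once if the tray, cup or brush is moved more than 30 mm (distance of any of candy_tray, pick_cup, brush from where it was at the start of the episode above 0.03 m).
It also fails if it takes over 48 s, if anything falls off the work surface, if the arm or the gripper's body presses on something with over 40 N, if the wrist force passes 120 N, or if a joint passes its speed limit or range.

## Working session

There is one attempt and no reset: what is moved stays moved. The work goes in short steps, Python scripts to look and compute and a tool call to move; the robot and the scene stay as the last step left them, time stands still between calls to the robot, and variables do not carry over. Pictures are saved under pics/ and viewed, at most 10 in all, crops included, and the job is handed in when it is done.

Besides the shell and the picture viewer there is one more tool, called after "Call:" by a JSON object that holds its "api" and its "payload". play_rows: Moves the arm, as the interface text tells. Its arguments: {"type":"object","properties":{"rows":{"type":"array","items":{"type":"array"}},"squeeze":{"type":"number"}},"required":["rows"]}

```bash
mkdir -p pics; cat > h.py <<'E'
import numpy as np,cv2
from cell import monitor,imaging,hand_in,ctrl
def pts(im):
    h,w=im["z_map"].shape
    u,v=np.meshgrid(np.arange(w),np.arange(h))
    K=np.array([[im["fx"],0,im["cx"]],[0,im["fy"],im["cy"]],[0,0,1]])
    p=cv2.undistortPoints(np.stack([u,v],-1).reshape(-1,1,2).astype(float),K,np.array([im["k1"],0,0,0.])).reshape(h,w,2)
    z=im["z_map"].astype(float)
    c=np.stack([p[...,0]*z,-p[...,1]*z,-z,np.ones_like(z)],-1)
    W=(c@np.array(im["pose"]).T)[...,:3]
    W[z<=0]=np.nan
    return W
E
python3 - <<'E'
from h import *
s=monitor.state();print({k:np.round(v,3).tolist() for k,v in s.items()},ctrl.grip_depth)
for n in("top","side"):
    im=imaging.get_image(n);np.save(n+"_w.npy",pts(im));cv2.imwrite(f"pics/{n}1.png",im["pixels"])
    print(n,im["fx"],im["k1"],np.round(im["pose"],3).tolist())
E
```

```text
{'t': 0.0, 'joint_pos': [1.112, 0.159, 1.598, -0.0, 1.386, -0.21], 'qd': [-0.0, 0.0, -0.001, -0.0, 0.002, -0.001], 'tau': [-0.0, -38.561, -32.209, 0.07, 0.038, -0.0], 'eef_pos': [141.324, 556.699, 213.599], 'orientation': [0.124, 0.992, -0.001, -0.0], 'force': [-1.038, 0.155, -0.316], 'moment': [-0.004, -0.027, 0.023], 'finger_force': 0.0, 'width': 92.104} 18.700000000000003
top 373.5277305915782 0.03228917424509787 [[-0.016, 0.985, -0.173, 357.475], [-1.0, -0.02, -0.017, -1.692], [-0.02, 0.173, 0.985, 1323.773], [0.0, 0.0, 0.0, 1.0]]
side 421.6506216056594 -0.1494479193479246 [[0.907, 0.229, -0.353, 167.317], [-0.42, 0.511, -0.75, -874.74], [0.008, 0.829, 0.56, 756.038], [0.0, 0.0, 0.0, 1.0]]
```

View pics/top1.png

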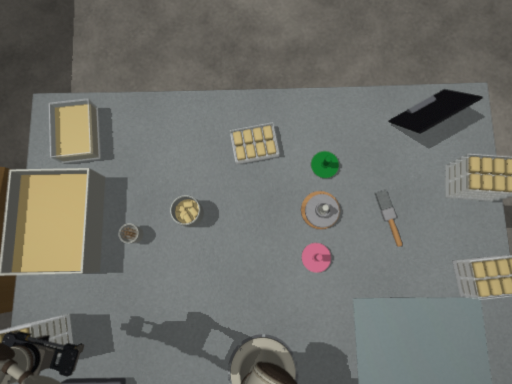

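View pics/side1.png

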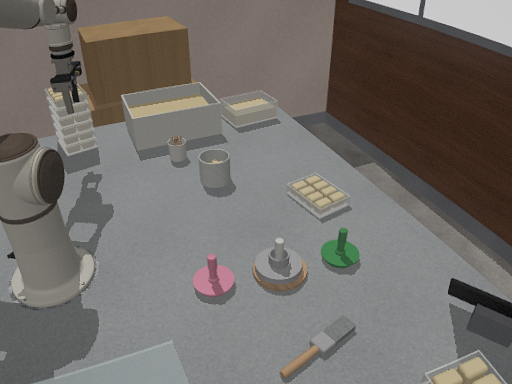

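The top view shows the tin with sweets at (186,210) and the nested lids, with a white knob and grey cover, on the trivet at (321,210). The look-alikes are green at (325,165) and pink at (317,258). The white one on the trivet fits the description. I'll measure it and confirm with a crop.

```bash
python3 - <<'E'
from h import *
for n,wins in (("top",{"tin":(160,185,215,235),"lids":(296,185,345,235)}),("side",{"tin":(190,140,240,195),"lids":(245,230,315,295)})):
    W=np.load(n+"_w.npy");
    for k,(a,b,c,d) in wins.items():
        P=W[b:d,a:c].reshape(-1,3);P=P[~np.isnan(P[:,0])]
        print(n,k,"hist",[(z,int(((P[:,2]>=z)&(P[:,2]<z+5)).sum())) for z in range(-5,125,5)])
        bands=[(83,96)] if k=="tin" else [(6,16),(28,42),(53,68),(85,115),(100,115)]
        for lo,hi in bands:
            Q=P[(P[:,2]>lo)&(P[:,2]<hi)]
            if len(Q)<4: continue
            (x,y),r=cv2.minEnclosingCircle(Q[:,:2].astype(np.float32))
            print("  ",lo,hi,len(Q),np.round(Q.mean(0),1),"mec",round(x,1),round(y,1),round(r,1))
im=cv2.imread("pics/side1.png")[200:310,180:380];cv2.imwrite("pics/crop1.png",cv2.resize(im,None,fx=4,fy=4,interpolation=2))
E
```

```text
top tin hist [(-5, 910), (0, 893), (5, 71), (10, 7), (15, 5), (20, 6), (25, 12), (30, 23), (35, 71), (40, 106), (45, 36), (50, 87), (55, 178), (60, 65), (65, 22), (70, 19), (75, 20), (80, 28), (85, 64), (90, 49), (95, 2), (100, 0), (105, 0), (110, 0), (115, 0), (120, 0)]
   83 96 128 [530.4 249.2  89.1] mec 531.2 247.4 50.3
top lids hist [(-5, 560), (0, 662), (5, 93), (10, 173), (15, 38), (20, 6), (25, 23), (30, 316), (35, 389), (40, 32), (45, 7), (50, 8), (55, 15), (60, 36), (65, 8), (70, 2), (75, 2), (80, 2), (85, 3), (90, 1), (95, 2), (100, 19), (105, 15), (110, 2), (115, 0), (120, 0)]
   6 16 261 [ 540.8 -197.4   11.5] mec 528.2 -230.3 90.9
   28 42 740 [ 525.8 -216.    35.3] mec 527.4 -216.8 58.0
   53 68 63 [ 526.7 -216.    61.5] mec 526.8 -216.6 25.0
   85 115 42 [ 526.4 -216.   103.7] mec 527.0 -217.0 10.8
   100 115 36 [ 526.7 -217.   105.6] mec 527.0 -217.1 10.7
side tin hist [(-5, 1393), (0, 231), (5, 37), (10, 34), (15, 43), (20, 43), (25, 36), (30, 44), (35, 44), (40, 44), (45, 53), (50, 87), (55, 87), (60, 85), (65, 76), (70, 77), (75, 80), (80, 73), (85, 106), (90, 4), (95, 0), (100, 0), (105, 0), (110, 0), (115, 0), (120, 0)]
   83 96 134 [529.6 245.6  86.9] mec 528.4 246.5 53.0
side lids hist [(-5, 1858), (0, 713), (5, 140), (10, 270), (15, 34), (20, 65), (25, 73), (30, 558), (35, 379), (40, 41), (45, 53), (50, 48), (55, 56), (60, 78), (65, 11), (70, 15), (75, 11), (80, 15), (85, 14), (90, 10), (95, 17), (100, 41), (105, 9), (110, 0), (115, 0), (120, 0)]
   6 16 395 [ 524.7 -253.2   10.6] mec 533.3 -217.4 68.9
   28 42 979 [ 521.9 -229.5   34.6] mec 528.3 -219.0 59.5
   53 68 167 [ 524.7 -224.5   60. ] mec 527.6 -219.2 25.4
   85 115 91 [ 525.4 -222.3   98.7] mec 526.4 -219.2 11.3
   100 115 50 [ 526.4 -220.3  103.7] mec 527.0 -219.2 11.1
```

View pics/crop1.png

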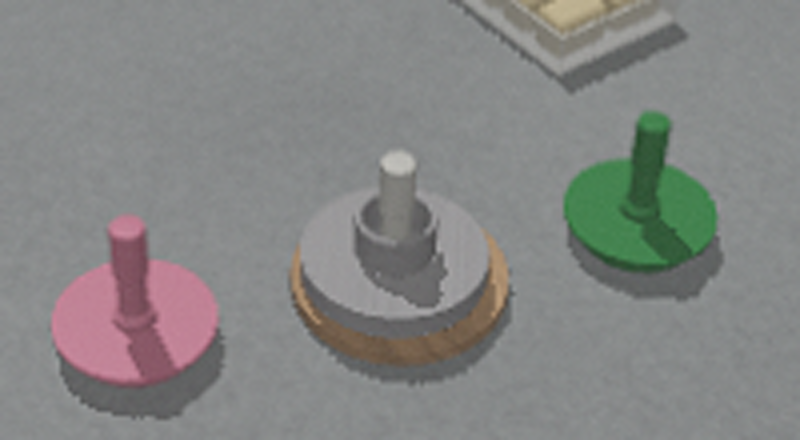

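The crop confirms it: the white knob, grey collar and cover on the wooden trivet sit at the centre, with the look-alikes to either side. Both views agree on lids at (527,-218) and tin at (530,247). The knob top measures 105.6 mm high against the expected 106. I'm moving over the lids and squaring the tool to the world axes.

Call:
{"api": "play_rows", "payload": {"rows": [[[-282,-328,0],[0,0,-0.125],91.9],[[-282,-328,0],[0,0,-0.249],91.9],[[-282,-328,0],[0,0,-0.249],91.9],[[-282,-328,0],[0,0,-0.249],91.9],[[-282,-328,0],[0,0,-0.249],91.9],[[-282,-328,0],[0,0,-0.249],91.9],[[-282,-328,0],[0,0,-0.249],91.9],[[-282,-328,0],[0,0,-0.249],91.9],[[-282,-328,0],[0,0,-0.249],91.9],[[-282,-328,0],[0,0,-0.249],91.9],[[-282,-328,0],[0,0,-0.249],91.9],[[-282,-328,0],[0,0,-0.249],91.9]]}}

```text
t: 1.1
eef_pos: [335.3, 167.0, 214.5]
orientation: [0.003, 1.0, -0.001, 0.0]
force: [-0.9, 0.5, -0.1]
width: 92.0
finger_force: 0.0
```

Call:
{"api": "play_rows", "payload": {"rows": [[[-194,-384,0],[0,0,0],91.9],[[-194,-384,0],[0,0,0],91.9],[[-194,-384,0],[0,0,0],91.9],[[-194,-384,0],[0,0,0],91.9],[[-194,-384,0],[0,0,0],91.9],[[-194,-384,0],[0,0,0],91.9],[[-194,-384,0],[0,0,0],91.9],[[-194,-384,0],[0,0,0],91.9],[[-194,-384,0],[0,0,0],91.9],[[-194,-384,0],[0,0,0],91.9],[[-194,-384,0],[0,0,0],91.9],[[-194,-384,0],[0,0,0],91.9]]}}

```text
t: 2.1
eef_pos: [529.3, -215.5, 213.6]
orientation: [0.001, 1.0, 0.0, -0.0]
force: [-0.3, 0.9, 0.6]
width: 91.7
finger_force: 0.0
```

```bash
python3 - <<'E'
from h import *
im=imaging.get_image("wrist");W=pts(im);cv2.imwrite("pics/wrist1.png",im["pixels"])
s=monitor.state();print(np.round(s["eef_pos"],1),np.round(s["orientation"],4),np.round(s["joint_pos"],2))
P=W.reshape(-1,3);P=P[~np.isnan(P[:,0])]
P=P[np.hypot(P[:,0]-527,P[:,1]+218)<80]
for lo,hi in((28,42),(58,68),(100,112)):
    Q=P[(P[:,2]>lo)&(P[:,2]<hi)]
    if len(Q)>3:print(lo,len(Q),Q.mean(0).round(1),cv2.minEnclosingCircle(Q[:,:2].astype(np.float32)))
E
```

```text
[ 528.6 -213.6  213.6] [ 3.e-04  1.e+00  8.e-04 -7.e-04] [-0.6   0.15  1.61  0.    1.39 -2.17]
28 6161 [ 522.9 -216.4   35.5] ((526.3536376953125, -216.7740478515625), 57.785762786865234)
58 501 [ 523.6 -216.6   62.8] ((525.9883422851562, -216.8636474609375), 25.056596755981445)
100 400 [ 525.1 -216.5  105.8] ((525.821044921875, -216.55076599121094), 10.776641845703125)
```

View pics/wrist1.png

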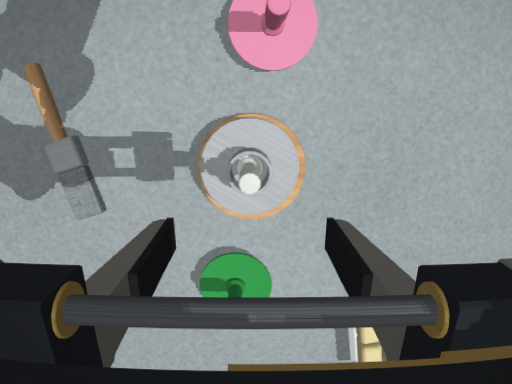

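The wrist view shows the white knob at (249,183), centred between the fingers at columns 175 and 328. The wrist places the knob at (526,-217), which agrees with the other cameras. I'm correcting about 3 mm and descending.

Call:
{"api": "play_rows", "payload": {"rows": [[[2.5,-3,20],[0,0,0],80],[[2.5,-3,50],[0,0,0],70],[[2.5,-3,80],[0,0,0],60],[[2.5,-3,105],[0,0,0],60],[[2.5,-3,125],[0,0,0],60],[[2.5,-3,137],[0,0,0],60],[[2.5,-3,142],[0,0,0],60],[[2.5,-3,142],[0,0,0],60],[[2.5,-3,142],[0,0,0],60],[[2.5,-3,142],[0,0,0],60]]}}

```text
t: 2.98
eef_pos: [526.9, -217.4, 74.4]
orientation: [-0.0, 1.0, -0.001, 0.001]
force: [-0.7, 0.2, 0.0]
width: 60.3
finger_force: 0.0
```

Call:
{"api": "play_rows", "payload": {"rows": [[[0,0,2],[0,0,0],40],[[0,0,2],[0,0,0],25],[[0,0,2],[0,0,0],15],[[0,0,2],[0,0,0],15],[[0,0,2],[0,0,0],15],[[0,0,2],[0,0,0],15],[[0,0,2],[0,0,0],15],[[0,0,2],[0,0,0],15]], "squeeze": 40}}

```text
t: 3.65
eef_pos: [525.7, -216.9, 70.6]
orientation: [-0.0, 1.0, 0.0, -0.0]
force: [-0.5, 1.0, 0.4]
width: 21.4
finger_force: 40.0
```

Call:
{"api": "play_rows", "payload": {"rows": [[[0,0,-1],[0,0,0],15],[[0,0,-4],[0,0,0],15],[[0,0,-10],[0,0,0],15],[[0,0,-20],[0,0,0],15],[[0,0,-34],[0,0,0],15],[[0,0,-50],[0,0,0],15],[[0,0,-68],[0,0,0],15],[[0,0,-86],[0,0,0],15],[[0,0,-102],[0,0,0],15],[[0,0,-112],[0,0,0],15],[[0,0,-118],[0,0,0],15],[[0,0,-120],[0,0,0],15]]}}

```text
t: 4.65
eef_pos: [526.2, -217.3, 192.0]
orientation: [-0.0, 1.0, -0.001, 0.001]
force: [0.5, 0.2, -3.3]
width: 21.6
finger_force: 40.0
```

Call:
{"api": "play_rows", "payload": {"rows": [[[0,2,0],[0,0,0],15],[[0,8,0],[0,0,0],15],[[0,18,0],[0,0,0],15],[[0,32,0],[0,0,0],15],[[0,50,0],[0,0,0],15],[[0,71,0],[0,0,0],15],[[0,94,0],[0,0,0],15],[[0,118,0],[0,0,0],15],[[-1,142,0],[0,0,0],15],[[-1,166,0],[0,0,0],15],[[-1,190,0],[0,0,0],15],[[-1,214,0],[0,0,0],15]]}}

```text
t: 5.65
eef_pos: [525.8, -0.4, 190.1]
orientation: [-0.001, 1.0, 0.0, -0.001]
force: [-0.2, 0.8, -3.3]
width: 21.3
finger_force: 40.0
```

Call:
{"api": "play_rows", "payload": {"rows": [[[0,24,0],[0,0,0],15],[[0,48,0],[0,0,0],15],[[0,72,0],[0,0,0],15],[[0,96,0],[0,0,0],15],[[-1,120,0],[0,0,0],15],[[-1,144,0],[0,0,0],15],[[-2,168,0],[0,0,0],15],[[-2,190,0],[0,0,0],15],[[-2,210,0],[0,0,0],15],[[-2,226,0],[0,0,0],15],[[-2,238,0],[0,0,0],15],[[-2,246,0],[0,0,0],15]]}}

```text
t: 6.65
eef_pos: [527.5, 244.9, 190.1]
orientation: [-0.001, 1.0, 0.0, -0.001]
force: [0.2, -0.7, -2.3]
width: 21.5
finger_force: 40.0
```

Call:
{"api": "play_rows", "payload": {"rows": [[[0,3,0],[0,0,0],15],[[0,4.5,0],[0,0,0],15],[[0,4.5,0],[0,0,0],15],[[0,4.5,0],[0,0,0],15],[[0,4.5,0],[0,0,0],15],[[0,4.5,0],[0,0,0],15]]}}

```text
t: 7.15
eef_pos: [528.8, 246.9, 190.6]
orientation: [0.0, 1.0, -0.0, 0.0]
force: [-0.3, -0.6, -3.0]
width: 20.9
finger_force: 40.0
```

```bash
python3 - <<'E'
from h import *
s=monitor.state();print(np.round(s["eef_pos"],1),np.round(s["orientation"],4),s["width"])
for n in("side","wrist"):
    im=imaging.get_image(n);cv2.imwrite(f"pics/{n}2.png",im["pixels"]);P=pts(im).reshape(-1,3)
    P=P[~np.isnan(P[:,0])];P=P[np.hypot(P[:,0]-530,P[:,1]-247)<85]
    print(n)
    for lo,hi in((82,94),(135,149),(150,157),(177,187)):
        Q=P[(P[:,2]>lo)&(P[:,2]<hi)]
        if len(Q)>3:print(lo,len(Q),Q.mean(0).round(1),cv2.minEnclosingCircle(Q[:,:2].astype(np.float32)))
a=cv2.imread("pics/side2.png")[60:210,120:320];a=cv2.resize(a,None,fx=2.56,fy=2.56)
b=cv2.imread("pics/wrist2.png")
cv2.imwrite("pics/c2.png",cv2.resize(np.vstack([a,b]) ,None,fx=.78,fy=.78))
E
```

```text
[528.8 246.9 190.6] [ 4.e-04  1.e+00 -0.e+00  0.e+00] 20.94330268760925
side
82 117 [524.7 230.7  86.2] ((528.1201171875, 245.13131713867188), 52.24614715576172)
135 132 [516.8 201.8 143. ] ((528.2221069335938, 237.38648986816406), 56.339759826660156)
150 363 [526.6 230.  153.4] ((532.6428833007812, 243.3276824951172), 59.95783233642578)
177 63 [527.5 238.1 180.3] ((531.5715942382812, 245.56190490722656), 27.2446231842041)
wrist
135 106 [475.1 247.6 144.1] ((486.0133056640625, 246.90618896484375), 37.24399185180664)
150 11095 [511.1 247.5 155.4] ((529.4647827148438, 247.37884521484375), 57.93305969238281)
177 856 [512.7 247.2 182.4] ((522.41650390625, 247.06619262695312), 23.57680892944336)
```

View pics/c2.png

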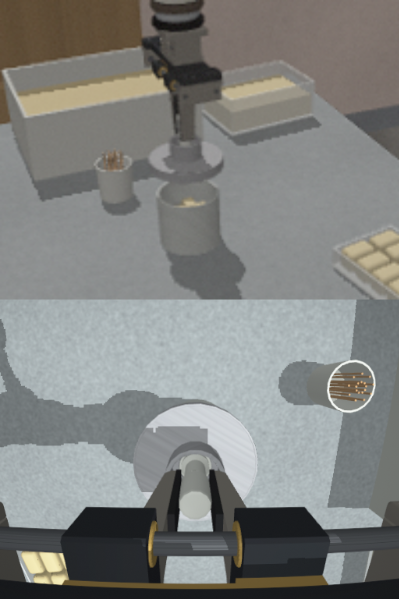

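The lids hang level about 40 mm above the tin. Their centre is (529.5,247.4) against the tin at about (530,247). I'm lowering, then creeping down on the force reading.

Call:
{"api": "play_rows", "payload": {"rows": [[[0,0,3],[0,0,0],15],[[0,0,8],[0,0,0],15],[[0,0,14],[0,0,0],15],[[0,0,20],[0,0,0],15],[[0,0,26],[0,0,0],15],[[0,0,32],[0,0,0],15],[[0,0,37],[0,0,0],15],[[0,0,41],[0,0,0],15],[[0,0,44],[0,0,0],15],[[0,0,46],[0,0,0],15],[[0,0,48],[0,0,0],15],[[0,0,48],[0,0,0],15]]}}

```text
t: 8.25
eef_pos: [528.5, 247.5, 142.3]
orientation: [-0.0, 1.0, -0.0, -0.0]
force: [0.7, 0.8, -2.9]
width: 21.3
finger_force: 40.0
```

Call:
{"api": "play_rows", "payload": {"rows": [[[0,0,1],[0,0,0],15],[[0,0,2],[0,0,0],15],[[0,0,3],[0,0,0],15],[[0,0,4],[0,0,0],15],[[0,0,5],[0,0,0],15],[[0,0,6],[0,0,0],15],[[0,0,7],[0,0,0],15],[[0,0,7],[0,0,0],15],[[0,0,7],[0,0,0],15]]}}

```text
t: 9.0
eef_pos: [528.6, 247.6, 135.5]
orientation: [-0.0, 1.0, 0.0, -0.0]
force: [-0.3, 0.4, -3.2]
width: 21.1
finger_force: 40.0
```

Call:
{"api": "play_rows", "payload": {"rows": [[[0,0,0.5],[0,0,0],15],[[0,0,1],[0,0,0],15],[[0,0,1.5],[0,0,0],15],[[0,0,2],[0,0,0],15],[[0,0,2.5],[0,0,0],15],[[0,0,2.5],[0,0,0],15],[[0,0,2.5],[0,0,0],15]]}}

```text
t: 9.58
eef_pos: [528.8, 247.6, 133.2]
orientation: [-0.0, 1.0, 0.0, 0.0]
force: [-0.6, 0.7, -2.8]
width: 21.1
finger_force: 40.0
```

Call:
{"api": "play_rows", "payload": {"rows": [[[0,0,0.3],[0,0,0],15],[[0,0,0.6],[0,0,0],15],[[0,0,0.6],[0,0,0],15],[[0,0,0.6],[0,0,0],15]]}}

```text
t: 9.92
eef_pos: [528.8, 247.6, 132.7]
orientation: [-0.0, 1.0, 0.0, 0.0]
force: [0.9, 2.0, -0.8]
width: 21.3
finger_force: 40.0
```

Call:
{"api": "play_rows", "payload": {"rows": [[[0,0,0.3],[0,0,0],15],[[0,0,0.6],[0,0,0],15],[[0,0,0.6],[0,0,0],15],[[0,0,0.6],[0,0,0],15]]}}

```text
t: 10.25
eef_pos: [528.9, 247.7, 132.5]
orientation: [-0.0, 1.0, 0.0, 0.0]
force: [-1.4, 2.5, 3.7]
width: 21.5
finger_force: 40.0
```

Contact came at TCP 132.6, exactly the expected seat height. I'm letting go.

Call:
{"api": "play_rows", "payload": {"rows": [[[0,0,0],[0,0,0],24],[[0,0,0],[0,0,0],28],[[0,0,0],[0,0,0],36],[[0,0,0],[0,0,0],50],[[0,0,-1],[0,0,0],65],[[0,0,-2],[0,0,0],80],[[0,0,-2],[0,0,0],88],[[0,0,-2],[0,0,0],88],[[0,0,-2],[0,0,0],88]]}}

```text
t: 11.0
eef_pos: [528.6, 247.4, 133.9]
orientation: [-0.0, 1.0, -0.0, -0.0]
force: [-0.4, -0.8, -0.4]
width: 73.1
finger_force: 0.0
```

```bash
python3 - <<'E'
from h import *
s=monitor.state();print(np.round(s["eef_pos"],1),np.round(s["orientation"],4),s["width"])
for n in("side","wrist","top"):
    im=imaging.get_image(n);cv2.imwrite(f"pics/{n}3.png",im["pixels"]);P=pts(im).reshape(-1,3)
    P=P[~np.isnan(P[:,0])];P=P[np.hypot(P[:,0]-530,P[:,1]-247)<62]
    print(n)
    for lo,hi in((92,102),(120,129),(163,174)):
        Q=P[(P[:,2]>lo)&(P[:,2]<hi)]
        if len(Q)>3:
            c=np.linalg.lstsq(np.c_[Q[:,:2]-Q[:,:2].mean(0),np.ones(len(Q))],Q[:,2],rcond=None)[0]
            print(lo,len(Q),Q.mean(0).round(1),cv2.minEnclosingCircle(Q[:,:2].astype(np.float32)),"slope",c.round(3))
a=cv2.imread("pics/side3.png")[80:210,120:320];a=cv2.resize(a,None,fx=2.56,fy=2.56)
b=cv2.imread("pics/wrist3.png")
cv2.imwrite("pics/c3.png",cv2.resize(np.vstack([a,b]) ,None,fx=.8,fy=.8))
E
```

```text
[528.6 247.4 133.9] [-1.e-04  1.e+00 -0.e+00 -0.e+00] 73.09313024515791
side
92 394 [525.7 232.2  95.4] ((528.781494140625, 245.67066955566406), 60.096981048583984) slope [ 1.000e-03 -0.000e+00  9.538e+01]
120 32 [518.3 241.4 122.6] ((528.3605346679688, 245.51712036132812), 25.910154342651367) slope [-2.20000e-02  6.00000e-03  1.22558e+02]
163 55 [525.7 235.5 167.9] ((527.8309326171875, 243.2305145263672), 50.747249603271484) slope [-4.60000e-02 -1.50000e-02  1.67876e+02]
wrist
92 13218 [519.2 248.2  97.5] ((529.900390625, 248.102294921875), 58.076114654541016) slope [2.0000e-03 0.0000e+00 9.7464e+01]
120 1375 [522.6 247.9 124.6] ((529.0936279296875, 247.91058349609375), 25.143400192260742) slope [7.00000e-03 0.00000e+00 1.24615e+02]
163 2339 [525.5 247.6 168.2] ((518.7175903320312, 247.8280029296875), 53.770809173583984) slope [ 6.00000e-03 -2.00000e-03  1.68224e+02]
top
92 191 [503.1 238.7  96.9] ((530.6676025390625, 246.1728973388672), 57.628108978271484) slope [-5.0000e-03  1.0000e-03  9.6885e+01]
120 8 [511.9 233.2 125. ] ((511.7903747558594, 233.15524291992188), 7.8548455238342285) slope [-2.17000e-01  5.70000e-02  1.24961e+02]
```

View pics/c3.png

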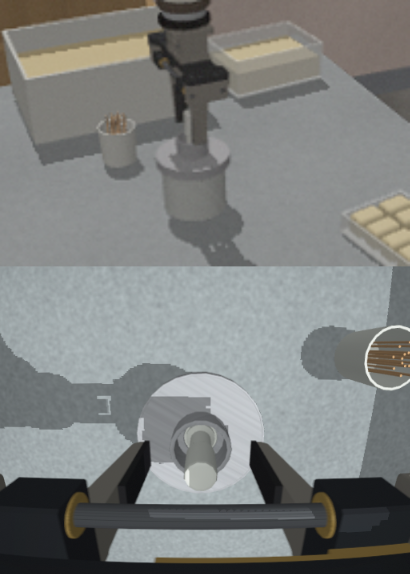

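The cover is seated level. Its top measures 97.5 mm (expected 97), its collar is at (529.1,247.9), and the fingers are clear of it. The second grip comes down around the collar.

Call:
{"api": "play_rows", "payload": {"rows": [[[-0.5,0.5,0],[0,0,0],88],[[-0.5,0.5,0],[0,0,0],88],[[-0.5,0.5,4],[0,0,0],88],[[-0.5,0.5,9],[0,0,0],88],[[-0.5,0.5,15],[0,0,0],88],[[-0.5,0.5,21],[0,0,0],88],[[-0.5,0.5,26],[0,0,0],88],[[-0.5,0.5,29],[0,0,0],88],[[-0.5,0.5,31],[0,0,0],88],[[-0.5,0.5,32],[0,0,0],88],[[-0.5,0.5,32],[0,0,0],88]]}}

```text
t: 12.07
eef_pos: [529.1, 248.0, 101.8]
orientation: [-0.0, 1.0, -0.0, -0.0]
force: [0.3, 0.9, -1.2]
width: 88.3
finger_force: 0.0
```

Call:
{"api": "play_rows", "payload": {"rows": [[[0,0,0],[0,0,0],70],[[0,0,0],[0,0,0],60],[[0,0,0],[0,0,0],55],[[0,0,0],[0,0,0],52],[[0,0,0],[0,0,0],50],[[0,0,0],[0,0,0],45],[[0,0,0],[0,0,0],45],[[0,0,0],[0,0,0],45],[[0,0,0],[0,0,0],45]], "squeeze": 20}}

```text
t: 12.82
eef_pos: [529.2, 248.0, 102.0]
orientation: [-0.0, 1.0, 0.0, 0.0]
force: [-0.2, 0.2, 1.4]
width: 50.0
finger_force: 20.0
```

Call:
{"api": "play_rows", "payload": {"rows": [[[0,0,0],[0,0,0],45],[[0,0,-0.5],[0,0,0],45],[[0,0,-1],[0,0,0],45],[[0,0,-2],[0,0,0],45],[[0,0,-3],[0,0,0],45],[[0,0,-4],[0,0,0],45],[[0,0,-6],[0,0,0],45],[[0,0,-8],[0,0,0],45],[[0,0,-10],[0,0,0],45],[[0,0,-11],[0,0,0],45],[[0,0,-12],[0,0,0],45],[[0,0,-12],[0,0,0],45]], "squeeze": 30}}

```text
t: 13.82
eef_pos: [529.3, 248.0, 114.2]
orientation: [-0.0, 1.0, 0.0, 0.0]
force: [0.1, -0.4, -2.1]
width: 49.9
finger_force: 30.0
```

Call:
{"api": "play_rows", "payload": {"rows": [[[0,0,-1],[0,0,0],45],[[0,0,-3],[0,0,0],45],[[0,0,-6],[0,0,0],45],[[0,0,-10],[0,0,0],45],[[0,0,-15],[0,0,0],45],[[0,0,-20],[0,0,0],45],[[0,0,-26],[0,0,0],45],[[0,0,-32],[0,0,0],45],[[0,0,-38],[0,0,0],45],[[0,0,-43],[0,0,0],45],[[0,0,-46],[0,0,0],45],[[0,0,-48],[0,0,0],45]]}}

```text
t: 14.82
eef_pos: [529.4, 248.0, 162.6]
orientation: [-0.0, 1.0, 0.0, 0.0]
force: [-0.5, -0.2, -1.7]
width: 49.8
finger_force: 30.0
```

Call:
{"api": "play_rows", "payload": {"rows": [[[0,0,-2],[0,0,0],45],[[0,0,-6],[0,0,0],45],[[0,0,-11],[0,0,0],45],[[0,0,-17],[0,0,0],45],[[0,0,-24],[0,0,0],45],[[0,0,-31],[0,0,0],45],[[0,0,-38],[0,0,0],45],[[0,0,-45],[0,0,0],45],[[0,0,-51],[0,0,0],45],[[0,0,-55],[0,0,0],45],[[0,0,-55],[0,0,0],45],[[0,0,-55],[0,0,0],45]]}}

```text
t: 15.82
eef_pos: [529.2, 248.0, 217.0]
orientation: [-0.0, 1.0, 0.0, 0.0]
force: [0.7, -0.1, -0.8]
width: 49.8
finger_force: 30.0
```

```bash
python3 - <<'E'
from h import *
s=monitor.state();print(np.round(s["eef_pos"],1),np.round(s["orientation"],4),s["width"],s["finger_force"],np.round(s["force"],1))
im=imaging.get_image("side");W=pts(im)
P=W.reshape(-1,3);P=P[~np.isnan(P[:,0])];P=P[np.hypot(P[:,0]-530,P[:,1]-247)<70]
print([(z,int(((P[:,2]>=z)&(P[:,2]<z+5)).sum())) for z in range(70,240,5)])
Q=P[(P[:,2]>205)&(P[:,2]<215)&(P[:,1]<247)]
print(len(Q),Q.mean(0),np.linalg.lstsq(np.c_[Q[:,:2]-Q[:,:2].mean(0),np.ones(len(Q))],Q[:,2],rcond=None)[0])
cv2.imwrite("pics/side4.png",cv2.resize(im["pixels"][50:210,110:330],None,fx=3,fy=3))
E
```

```text
[529.2 248.  217. ] [-1.e-04  1.e+00  0.e+00  1.e-04] 49.75328772826343 29.999651731923223 [ 0.7 -0.1 -0.8]
[(70, 44), (75, 44), (80, 47), (85, 51), (90, 318), (95, 20), (100, 13), (105, 6), (110, 7), (115, 8), (120, 6), (125, 9), (130, 9), (135, 9), (140, 12), (145, 10), (150, 10), (155, 11), (160, 9), (165, 8), (170, 0), (175, 0), (180, 0), (185, 0), (190, 19), (195, 48), (200, 55), (205, 110), (210, 279), (215, 20), (220, 23), (225, 36), (230, 30), (235, 46)]
282 [527.01389034 215.36673779 210.35361271] [5.04899061e-03 4.54883259e-02 2.10353613e+02]
```

View pics/side4.png

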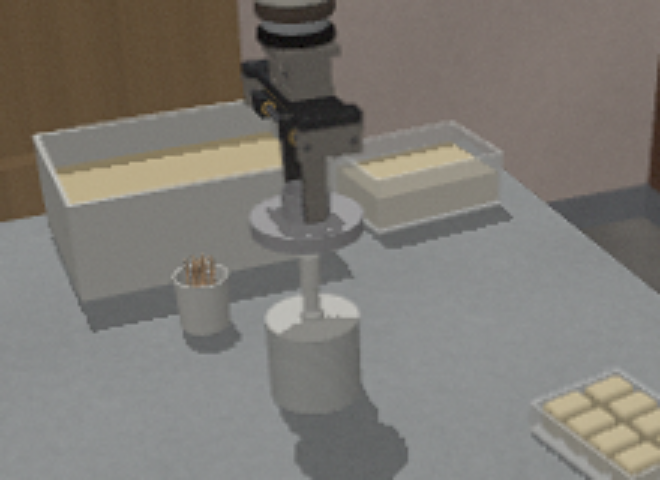

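The cover is held level with its rim at about 195 mm, clear of the knob top at 168 mm. The inner lid is shut on the tin, which is standing where it was.

```bash
python3 -c "
from cell import hand_in
print(hand_in())"
```

```text
the job is handed in; nothing more can be done
None
```

The job is handed in, with no verdict shown: the inner lid is seated on the tin, and the gripper holds the outer cover level with its rim about 27 mm above the knob top.

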